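Seat the tube in the welding fixture and lock its toggle clamp

ROBOT

A 7-joint arm with a two-finger parallel gripper is mounted at the origin on the work surface. World frame = base frame: x ahead of the robot, y to its left, z up, the work surface at z = 0. Lengths are in m, angles in rad, forces in N, time in s.
With the tool pointing down it reaches from about 0.35 to 0.9 m from the base axis. Payload 8.1 kg.
Tool frame: the origin (TCP) lies on the centre line of the jaws, within the pads' length; the fingertips stand 19 mm ahead of it and the grasp point (between the pads) is the TCP (arm.tip_reach is the distance from the TCP to the fingertips, in m); z points along the fingers, y is the line along which they close (so a half turn about z gives the same grasp; the last joint's range is limited). The gripper opens to 92 mm and grips with 3 to 60 N. Pads are 19 mm wide; open, the fingers measure 130 mm over their backs; the gripper's body (75 mm by 190 mm) begins 47 mm behind the grasp point.
Start: joints at [-1.29, 0.434, 0.025, 1.573, -0.012, 1.134, -0.075], TCP at [0.234, 0.58, 0.246] pointing down, gripper open.
Joint ranges: [-2.62, 2.62], [-0.44, 2.09], [-1.27, 1.32], [0.08, 2.57], [-1.32, 4.46], [0.12, 2], [-2.74, 2.74]. Speed limits (rad/s): [2.22, 2.22, 3.01, 3.01, 3.14, 3.14, 3.14].

INTERFACE

Orientations are given as a rotation vector (axis times angle).
In Python, from cell import arm gives the robot as it stands.
- The arm moves only by the tool arm_command, never from a script. Its argument "targets" is a list that holds one entry, the list of rows, each a list of 6 numbers: the shift along the tool's x, y, z in m, then the turn, a rotation vector about the tool's x, y, z in rad. A call has 1 to 10 rows; each row shifts and turns the commanded pose from where the row before left it, along the tool's axes as they then stand; what a row does not reach is not made up. A row lasts 1/8 s, in which the tool goes at most 62.5 mm and 10.7 degrees, less where a joint would pass 70% of its speed; a pose out of reach is approached as far as the arm can. A call with a gripper value outside its range is refused whole. "jaw" is the finger opening in m, from 0 to 0.0918, set as the call begins (left out, the last holds). The fingers move at their own pace and stop on an object; "newtons" is the grip in N (left out, the last holds). Time passes only in rows, so rows that do not move let the fingers close. It gives the time, the measured TCP pose, the force, the opening and the grip force at its end, in the units of the state.
- arm.observe(): the state, without advancing time (a new reading comes with each control period).
- arm.get_image(name): name is "scene" or "top" or "wrist"; returns a dict with "pixels" (420x560x3 uint8, red, green, blue), "z_map" (420x560 float32, m along the optical axis (not along the pixel's ray), 0 where there is no reading), "fx", "fy", "cx", "cy" (pixels), "xyz" and "rotation" of the camera in the world; the wrist camera has in their place "T_tool_cam" (4x4, takes a point from camera to tool coordinates, whose origin is the TCP and whose axes are the flange's). Camera axes: x right, y down, z forward; pixel columns grow to the right and rows downward; lengths in m; the calibration is good to about 2 mm. A picture is of the moment at which its call begins: read the wrist's pose just before it.
- arm.sign_off(): hands the job in; it is judged then, once.
The state is a dict: "clock": time; "joints": joint angles; "dq": joint speeds; "joint_efforts": joint torques, N m; "position": TCP position; "ee_rot": TCP orientation; "force": force on the tool from outside, world axes, zero at the start; "ft_torque": the same for the moment, N m; "width": opening from 0.0 (shut) to 1.0 (fully open); "gripper_force": force on a finger pad.
Only numpy, scipy, OpenCV 4.12 (cv2) and the standard library are available. Lean on these libraries where they do the work, as an engineer would, in place of code of your own. Each camera call takes 0.05 s, during which the arm holds its last target. There are 200 camera calls.

TASK

On the welding fixture, first push the loose aluminium square tube along its guides until it is fully home against the blue end stop. Then push the red clamp handle over and down, past its dead point, until it snaps into lock and the rubber tip presses on the tube. Only push: do not lift the tube, do not close the clamp before the tube is home, and leave the tape measure, the red magnet square and the steel offcut where they are.

Things in the scene. Friction and masses are not known exactly. Their poses are not given: they have to be found in the camera images.
- fixture: Grey steel fixture plate, fixed to the bench. Frame: origin on its underside at bench height; z up, y along the tube channel towards the end stop, x from the channel towards the clamp handle. In mm here: the plate is 12 thick, x -100 to 90, y -210 to 130. The channel's centre line is x = -55. All fixture numbers below are in this frame.
- stop_face (a point): Centre of the foot of the blue end stop's face, at fixture (-55, 100, 12); the stop is 60 mm wide, its top at z = 52. Two steel guide strips, 8 mm wide and 14 mm high above the plate, flank the channel from y = -85 to 85 and leave the tube 2 mm of play on either side.
- tube: Loose aluminium square tube, 30 x 30 mm, 3 mm walls, open ends, 200 mm long along its own y (same sense as the fixture's y), about 0.18 kg, lying on the plate between the guides. Origin: centre of its underside; fully home it is at fixture (-55, 0, 12). At the start it is 30 to 65 mm short of the stop.
- tube_push_end (a point): Centre of the tube's free end face, away from the stop: 100 mm along the tube's -y from its middle, 15 mm above its underside. The space beyond this end is free. Fully home it is at fixture y = -100, 15 mm outside the guides' ends.
- handle_pivot (a point): Pivot of the clamp handle, at fixture (22, 0, 70), axis along fixture y, in a steel bracket (x -7 to 33, 30 mm wide, top z = 80). The clamp arm turns about (0, 0, 67), is 14 mm wide and reaches 58 mm towards -x; open, it is raised 40 degrees and tops out, spindle included, below z = 125.
- clamp_handle (a joint): Handle angle, rad: 0 = open, handle 60 degrees (1.05 rad) above level, leaning to the fixture's +x; 1.05 = locked, handle level along +x. Below about 0.75 (dead point) it springs back open; beyond, it snaps to lock by itself and stays. It resists most when open, about 10 N at handle_grip square to the handle, falling to nothing at the dead point. The arm comes down with it.
- handle_grip (a point): Point on the handle's centre line in the red round grip, 105 mm from the pivot; it moves with the handle: z about 161 mm open, 70 mm locked. The grip is 16 mm thick and runs from 47 to 130 mm from the pivot. Push on its upper side, the one facing the clamp arm.
- spindle: Clamp spindle at the end of the clamp arm, with a round black rubber tip 18 mm in diameter; it yields up to 8 mm on a spring. Origin: where it passes through the arm, 27 mm above the tip's face. When the clamp locks on the tube the tip presses on the tube's top with about 5 N.
- tape_measure: Bystander: loose blue tape measure, 62 x 36 x 60 mm high, standing on the bench beyond the end stop. Origin: centre of its underside.
- magnet_square: Bystander: loose red triangular welding magnet lying on the bench, about 80 x 80 mm, 16 mm thick. Origin: centre of its underside.
- offcut: Bystander: loose piece of 40 mm square steel tube standing upright, 60 mm high, on the bench. Origin: centre of its underside.

How it is judged:
On the way, in this order (a step that is already met when the one before it is completed fails the run):
1. the tube is home against the end stop (within 3 mm) with the clamp still open (y of tube in the frame of fixture above -0.003 m and value of joint clamp_handle below 0.3 rad), for 0.2 s.
2. the clamp handle has snapped into lock (value of joint clamp_handle above 1 rad), for 0.2 s.
At the end, for the whole second after the job is handed in: The clamp handle is locked (joint above 1.0 rad of 1.05) with its rubber tip pressing on the tube with more than 2 N; the tube lies flat in its channel (within 5 mm of its line, no more than 3 mm off the plate), within 3 mm of the end stop, at rest (value of joint clamp_handle above 1 rad and y of tube in the frame of fixture between -0.003 and 0.003 m and x of tube in the frame of fixture between -0.06 and -0.05 m and z of tube in the frame of fixture below 0.015 m and contact force between spindle and tube above 2 N and linear speed of tube below 0.01 m/s); the robot touches nothing.
It fails at once if the tube is lifted (10 mm or more off the plate) (z of tube in the frame of fixture above 0.022 m).
It fails at once if the tube is tipped (angle between tube's own z axis and vertical above 0.2 rad).
It fails at once if the clamp is closed (past its dead point) while the tube is more than 5 mm short of the stop (value of joint clamp_handle above 0.75 rad and y of tube in the frame of fixture below -0.005 m).
It fails at once if a bystander is moved by more than 20 mm (distance of any of tape_measure, magnet_square, offcut from where it was at the start of the episode above 0.02 m).
It also fails if it takes over 48 s, if anything falls off the work surface, if the arm or the gripper's body presses on something with over 40 N, if the wrist force passes 120 N, or if a joint passes its speed limit or range.

## Working session

There is one attempt and no reset: what is moved stays moved. The work goes in short steps, Python scripts to look and compute and a tool call to move; the robot and the scene stay as the last step left them, time stands still between calls to the robot, and variables do not carry over. Pictures are saved under pics/ and viewed, at most 10 in all, crops included, and the job is handed in when it is done.

Besides the shell and the picture viewer there is one more tool, called after "Request:" as a command line: name --argument value ..., lists and objects as JSON in quotes. arm_command: Moves the arm, as the interface text tells. Its arguments: {"type":"object","properties":{"targets":{"type":"array","items":{"type":"array","items":{"type":"array","items":{"type":"number"}}}},"jaw":{"type":"number"},"newtons":{"type":"number"}},"required":["targets"]}

```bash
mkdir -p pics
cat > h.py <<'E'
import numpy as np, cv2
from cell import arm
from scipy.spatial.transform import Rotation as R
def grab(n):
    s=arm.observe(); im=arm.get_image(n)
    if 'T_tool_cam' in im:
        T=np.eye(4); T[:3,:3]=R.from_rotvec(s['ee_rot']).as_matrix(); T[:3,3]=s['position']; T=T@im['T_tool_cam']
        im['xyz']=T[:3,3]; im['rotation']=T[:3,:3]
    im['rotation']=np.array(im['rotation']); 
    if im['rotation'].shape!=(3,3): print('rotshape',im['rotation'])
    return im
def cloud(im):
    h,w=im['z_map'].shape; u,v=np.meshgrid(np.arange(w),np.arange(h)); z=im['z_map']
    p=np.stack([(u-im['cx'])/im['fx']*z,(v-im['cy'])/im['fy']*z,z],-1)
    return p@im['rotation'].T+np.array(im['xyz'])
E
python3 - <<'E'
from h import *
print(arm.observe())
for n in ['top','scene']:
    im=grab(n); cv2.imwrite(f'pics/{n}0.png',im['pixels'][:,:,::-1]); np.savez(f'{n}0.npz',**im)
    print(n,im['xyz'],im['rotation'],im['fx'],(im['z_map']>0).mean())
E
```

```text
{'clock': 0.0, 'joints': array([-1.28958469,  0.43521575,  0.02495801,  1.57409802, -0.0115955 ,
        1.13395231, -0.07513435]), 'dq': array([ 4.29261601e-05, -9.97858769e-04,  1.30237888e-03,  6.26947673e-04,
        1.35599754e-03, -1.27543992e-03, -6.78374039e-04]), 'joint_efforts': array([-3.60808790e-04, -6.67847228e+01,  9.84704643e-01, -3.14456820e+01,
       -6.05943007e-02,  4.27150168e-02,  1.51003110e-04]), 'position': array([0.23390389, 0.57907655, 0.24494889]), 'ee_rot': array([-5.99303057e-01, -3.08374056e+00,  2.38845875e-03]), 'force': array([-0.05814643, -0.0791889 , -0.92422331]), 'ft_torque': array([-0.0296657 , -0.00405461,  0.00536782]), 'gripper_force': 0.0, 'width': 0.9962149469092892}
rotshape [-2.19675632  2.1315285  -0.14083609]
top [0.48818966 0.0419478  1.00168195] [-2.19675632  2.1315285  -0.14083609] 414.21106542131673 0.9960331632653061
rotshape [-1.2169904  -2.33136314  0.94152184]
scene [1.12086419 0.41251718 0.75774379] [-1.2169904  -2.33136314  0.94152184] 467.8719158307949 0.9962542517006803
```

View pics/top0.png

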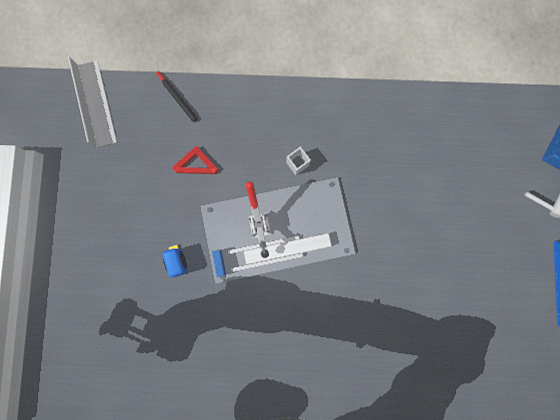

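View pics/scene0.png

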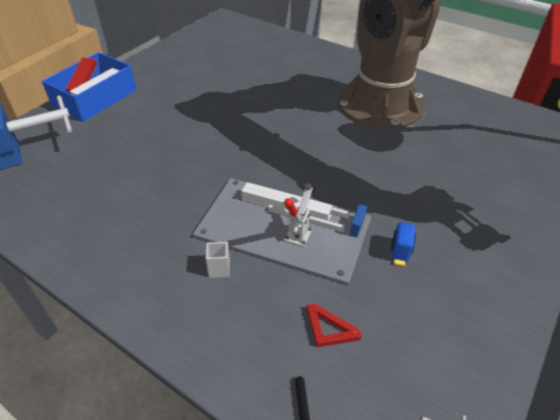

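The top view shows the plate with corners at about (203,206), (338,178), (355,253) and (218,283). The blue stop is at (218,262), the tube's free end at (336,240) and the red handle at (251,195). Next I fit the fixture frame from depth.

```bash
sed -i "s/if im\['rotation'\].shape!=(3,3): .*/if im['rotation'].shape!=(3,3): im['rotation']=R.from_rotvec(im['rotation']).as_matrix()/" h.py
cat > m.py <<'E'
from h import *
import json
im=grab('top'); P=cloud(im); Z=P[...,2]; px=im['pixels'].astype(int)
print('bench z',np.median(Z[300:,20:60]),np.median(Z[100:150,330:400]), 'R',im['rotation'].round(3).tolist())
h=Z-np.median(Z[100:150,330:400])
roi=np.zeros(h.shape,bool); roi[170:290,195:362]=True
m=((h>.006)&roi).astype(np.uint8); m=cv2.morphologyEx(m,cv2.MORPH_OPEN,np.ones((5,5)))
n,l,st,_=cv2.connectedComponentsWithStats(m); k=1+st[1:,4].argmax(); m=l==k
print('plate height',np.median(h[m]))
pl=m&(h<.02)
# outline from rays onto z=.012 for robust rect
pts=P[pl][:,:2].astype(np.float32); (c,sz,a)=cv2.minAreaRect(pts*1000); box=cv2.boxPoints((c,sz,a))/1000
print('rect',c,sz,a); print(box.round(4))
hsv=cv2.cvtColor(im['pixels'],cv2.COLOR_RGB2HSV)
bl=m&(hsv[...,0]>100)&(hsv[...,0]<125)&(hsv[...,1]>150)
b=P[bl]; print('blue',bl.sum(),b.mean(0),b[:,2].max())
c=np.array(c)/1000
e=box[1]-box[0]; f=box[2]-box[1]; L=e if np.linalg.norm(e)>np.linalg.norm(f) else f
y=L/np.linalg.norm(L); y=y if (b.mean(0)[:2]-c)@y>0 else -y
x=np.array([y[1],-y[0]])
o=c-x*(-.005)-y*(-.04)
print('origin',o,'x',x,'y',y,'yaw',np.arctan2(x[1],x[0]))
json.dump(dict(o=o.tolist(),x=x.tolist(),y=y.tolist()),open('fx.json','w'))
F=np.stack([(P[...,:2]-o)@x,(P[...,:2]-o)@y,h],-1)
q=F[bl]; print('blue F',np.percentile(q,[2,50,98],0).round(4).tolist())
t=m&(F[...,2]>.036)&(F[...,2]<.048)&(abs(F[...,0]+.055)<.025)&(F[...,1]<.09)
q=F[t]; print('tube F',np.percentile(q,[1,50,99],0).round(4).tolist())
red=((hsv[...,0]<8)|(hsv[...,0]>172))&(hsv[...,1]>150)&roi
q=F[red]; print('grip F',np.percentile(q,[2,50,98],0).round(4).tolist())
for nme,bx in dict(tape=(155,240,195,285),off=(280,140,318,178),mag=(165,140,222,180)).items():
    s=F[bx[1]:bx[3],bx[0]:bx[2]].reshape(-1,3); s=s[s[:,2]>.01]; print(nme,np.percentile(s,[2,50,98],0).round(3).tolist())
E
python3 m.py
```

```text
bench z 0.0010593921865269529 0.001129896064002489 R [[0.029, -0.992, 0.12], [-0.999, -0.031, -0.008], [0.012, -0.119, -0.993]]
plate height 0.012545156564321813
rect (559.2105102539062, 40.88261413574219) (190.0052947998047, 340.2590637207031) 13.619694709777832
[[ 0.4268  0.1839]
 [ 0.5069 -0.1468]
 [ 0.6916 -0.1021]
 [ 0.6115  0.2286]]
blue 92 [0.4720272  0.17300758 0.05311   ] 0.057051344531449
origin [0.55465086 0.0809352 ] x [0.97188014 0.23547621] y [-0.23547621  0.97188014] yaw 0.23770852
blue F [[-0.0837, 0.1015, 0.0487], [-0.0614, 0.1095, 0.052], [-0.0292, 0.1149, 0.0552]]
tube F [[-0.0697, -0.1507, 0.0379], [-0.0553, -0.059, 0.0419], [-0.0403, 0.0457, 0.0458]]
grip F [[0.044, -0.0067, 0.0058], [0.0746, 0.0028, 0.1449], [0.1724, 0.1225, 0.1844]]
tape [[-0.063, 0.187, 0.015], [-0.033, 0.203, 0.058], [-0.002, 0.227, 0.063]]
off [[0.118, -0.145, 0.012], [0.144, -0.12, 0.047], [0.166, -0.095, 0.063]]
mag [[0.151, 0.068, 0.011], [0.189, 0.121, 0.016], [0.228, 0.173, 0.061]]
```

```bash
cat > to.py <<'E'
# usage: to.py fx fy z(mm, TCP in fixture frame; underside=bench) tool-x axis: 'x'|'y'|'k'eep
from h import *; import json,sys
f=json.load(open('fx.json')); s=arm.observe(); M=R.from_rotvec(s['ee_rot']).as_matrix(); p=np.array(s['position'])
o,x,y=[np.array(f[k]) for k in 'oxy']; d=p[:2]-o
print('t',round(s['clock'],2),'now F mm',(np.array([d@x,d@y,p[2]])*1000).round(1),'toolF axes',np.round([[M[:2,i]@x,M[:2,i]@y,M[2,i]] for i in range(3)],3).tolist())
print('force F',np.round([s['force'][:2]@x,s['force'][:2]@y,s['force'][2]],1),'q',s['joints'].round(2),'w',round(s['width'],2))
a=np.array(list(map(float,sys.argv[1:4])))/1000
w=np.r_[o+a[0]*x+a[1]*y,a[2]]
print('shift in tool mm',((w-p)@M*1000).round(1),'world',w.round(3))
for nm,v in (('x',x),('y',y)):
  for sg in (1,-1):
    X=np.r_[sg*v,0]; Zt=np.array([0,0,-1.]); T=np.stack([X,np.cross(Zt,X),Zt],1)
    rel=M.T@T; print('tool x ->',sg,nm,'rotvec',R.from_matrix(rel).as_rotvec().round(3),'then shift',((w-p)@T*1000).round(1))
E
python3 to.py -55 -190 245
```

```text
t 0.15 now F mm [-194.4  559.8  245.1] toolF axes [[-0.813, 0.582, -0.0], [0.582, 0.813, -0.001], [-0.001, -0.001, -1.0]]
force F [0.2 0.6 0.7] q [-1.29  0.44  0.03  1.57 -0.01  1.13 -0.08] w 1.0
shift in tool mm [-549.9 -528.4    0.8] world [ 0.546 -0.117  0.245]
tool x -> 1 x rotvec [-0.00e+00  2.00e-03  2.52e+00] then shift [1.394e+02 7.498e+02 1.000e-01]
tool x -> -1 x rotvec [-0.001 -0.    -0.622] then shift [-1.394e+02 -7.498e+02  1.000e-01]
tool x -> 1 y rotvec [-0.001  0.001  0.949] then shift [-7.498e+02  1.394e+02  1.000e-01]
tool x -> -1 y rotvec [-1.000e-03 -1.000e-03 -2.192e+00] then shift [ 7.498e+02 -1.394e+02  1.000e-01]
```

Request:
arm_command --targets '[[[0,0,0,0,0,0.158],[0,0,0,0,0,0.158],[0,0,0,0,0,0.158],[0,0,0,0,0,0.158],[0,0,0,0,0,0.158],[0,0,0,0,0,0.158]]]' --jaw 0 --newtons 10

```text
clock: 0.9
position: [0.2339, 0.5793, 0.2454]
ee_rot: [1.947, 2.465, -0.001]
force: [0.4, 0.0, 0.9]
width: 0.397
gripper_force: 0.0
```

Request:
arm_command --targets '[[[-0.05,0.009,0,0,0,0],[-0.05,0.009,0,0,0,0],[-0.05,0.009,0,0,0,0],[-0.05,0.009,0,0,0,0],[-0.05,0.009,0,0,0,0],[-0.05,0.009,0,0,0,0],[-0.05,0.009,0,0,0,0],[-0.05,0.009,0,0,0,0],[-0.05,0.009,0,0,0,0],[-0.05,0.009,0,0,0,0]]]'

```text
clock: 2.15
position: [0.4402, 0.1135, 0.2458]
ee_rot: [-1.941, -2.471, -0.001]
force: [1.6, -0.2, -0.1]
width: 0.006
gripper_force: 0.0
```

Request:
arm_command --targets '[[[-0.05,0.009,0,0,0,0],[-0.05,0.009,0,0,0,0],[-0.05,0.01,0,0,0,0],[-0.05,0.01,0,0,0,0],[-0.05,0.01,0,0,0,0],[0,0,0,0,0,0],[0,0,0,0,0,0]]]'

```text
clock: 3.02
position: [0.5452, -0.116, 0.2453]
ee_rot: [-1.94, -2.469, 0.0]
force: [-0.6, 1.6, 0.1]
width: 0.006
gripper_force: 0.0
```

```bash
python3 to.py -55 -190 42
python3 - <<'E'
from h import *
im=grab('wrist'); cv2.imwrite('pics/w1.png',im['pixels'][:,:,::-1])
E
```

```text
t 3.02 now F mm [ -55.5 -189.2  245.3] toolF axes [[-0.001, 1.0, 0.001], [1.0, 0.001, -0.001], [-0.001, 0.001, -1.0]]
force F [-0.2  1.7  0.1] q [-0.34  0.36  0.62  1.78 -0.23  1.08  0.59] w 0.01
shift in tool mm [ -1.    0.7 203.3] world [ 0.546 -0.117  0.042]
tool x -> 1 x rotvec [-1.000e-03  0.000e+00  1.572e+00] then shift [  0.5   0.8 203.3]
tool x -> -1 x rotvec [-0.00e+00 -1.00e-03 -1.57e+00] then shift [ -0.5  -0.8 203.3]
tool x -> 1 y rotvec [-0.001 -0.001  0.001] then shift [ -0.8   0.5 203.3]
tool x -> -1 y rotvec [ 1.000e-03 -1.000e-03 -3.141e+00] then shift [  0.8  -0.5 203.3]
```

View pics/w1.png

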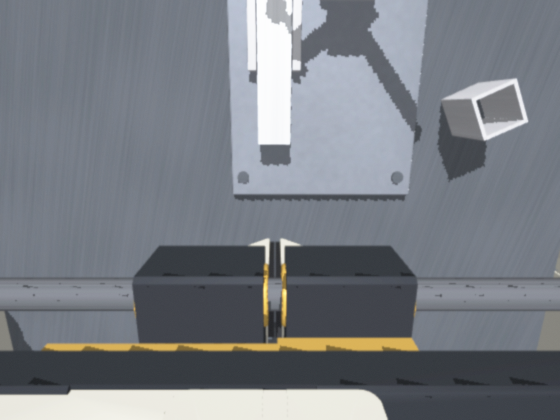

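The wrist view shows the tube's end centred at (274,142), in line with the closed jaws at (275,260). I lower and push.

Request:
arm_command --targets '[[[0,0,0.04,0,0,0],[0,0,0.04,0,0,0],[0,0,0.04,0,0,0],[0,0,0.04,0,0,0],[0,0,0.03,0,0,0],[0,0,0.013,0,0,0],[0.01,0,0,0,0,0],[0.01,0,0,0,0,0],[0,0,0,0,0,0]]]'

```text
clock: 4.2
position: [0.5414, -0.0954, 0.0437]
ee_rot: [1.938, 2.472, 0.003]
force: [0.2, -0.4, -1.8]
width: 0.003
gripper_force: 0.0
```

Request:
arm_command --targets '[[[0.006,0,0,0,0,0],[0.006,0,0,0,0,0],[0.006,0,0,0,0,0],[0.006,0,0,0,0,0],[0.006,0,0,0,0,0],[0,0,0,0,0,0]]]'

```text
clock: 4.95
position: [0.5335, -0.0671, 0.0426]
ee_rot: [-1.939, -2.471, -0.0]
force: [-0.3, -0.1, 0.1]
width: 0.009
gripper_force: 0.0
```

```bash
python3 to.py -55 -109.5 42|head -3; python3 m.py|grep -E 'tube|blue F'
```

```text
t 4.95 now F mm [ -55.4 -138.8   42.6] toolF axes [[-0.002, 1.0, 0.001], [1.0, 0.002, -0.0], [-0.0, 0.001, -1.0]]
force F [-0.3 -0.1  0.1] q [-0.31  0.59  0.47  2.01 -0.44  0.63  0.69] w 0.01
shift in tool mm [29.3  0.5  0.6] world [ 0.527 -0.038  0.042]
blue F [[-0.084, 0.102, 0.0488], [-0.0566, 0.1128, 0.0516], [-0.0289, 0.115, 0.0547]]
tube F [[-0.0705, -0.0986, 0.0378], [-0.0555, -0.0181, 0.0419], [-0.0411, 0.0714, 0.0457]]
```

Request:
arm_command --targets '[[[0.005,0,0,0,0,0],[0.005,0,0,0,0,0],[0.005,0,0,0,0,0],[0.004,0,0,0,0,0],[0.003,0,0,0,0,0],[0.002,0,0,0,0,0],[0,0,0,0,0,0]]]'

```text
clock: 5.88
position: [0.528, -0.0443, 0.0427]
ee_rot: [-1.94, -2.47, -0.0]
force: [-1.1, 0.3, 0.2]
width: 0.006
gripper_force: 0.0
```

Request:
arm_command --targets '[[[0.001,0,0,0,0,0],[0.001,0,0,0,0,0],[0.001,0,0,0,0,0],[0,0,0,0,0,0]]]'

```text
clock: 6.38
position: [0.5274, -0.0416, 0.0427]
ee_rot: [-1.941, -2.47, -0.0]
force: [0.8, -1.0, 0.6]
width: 0.009
gripper_force: 0.2
```

```bash
cat fx.json; python3 to.py -55 -109.5 42|head -3; python3 m.py|grep -E 'tube|blue F|origin'
```

```text
{"o": [0.5547821992002427, 0.08121317342296243], "x": [0.9719821810722351, 0.2350543737411499], "y": [-0.2350543737411499, 0.9719821810722351]}t 6.38 now F mm [ -55.5 -112.9   42.7] toolF axes [[-0.002, 1.0, 0.0], [1.0, 0.002, 0.0], [0.0, 0.0, -1.0]]
force F [ 0.6 -1.2  0.6] q [-0.36  0.58  0.47  2.04 -0.44  0.62  0.65] w 0.01
shift in tool mm [3.4 0.5 0.7] world [ 0.527 -0.038  0.042]
origin [0.55485276 0.08106361] x [0.9721307  0.23443952] y [-0.23443952  0.9721307 ] yaw 0.236642
blue F [[-0.0842, 0.0397, 0.0487], [-0.0661, 0.1126, 0.0519], [-0.0287, 0.1148, 0.5276]]
tube F [[-0.0704, -0.0599, 0.0384], [-0.0556, 0.0228, 0.0418], [-0.041, 0.0887, 0.0458]]
```

Not yet at the stop; I push in 1 mm steps until the force rises.

Request:
arm_command --targets '[[[0.001,0,0,0,0,0],[0.001,0,0,0,0,0],[0.001,0,0,0,0,0],[0,0,0,0,0,0]]]'

```text
clock: 6.92
position: [0.5271, -0.0402, 0.0429]
ee_rot: [1.941, 2.468, -0.001]
force: [1.4, -5.6, -0.5]
width: 0.008
gripper_force: 3.0
```

Request:
arm_command --targets '[[[0.001,0,0,0,0,0],[0.001,0,0,0,0,0],[0,0,0,0,0,0]]]'

```text
clock: 7.3
position: [0.5272, -0.04, 0.0432]
ee_rot: [1.941, 2.464, -0.002]
force: [1.3, -11.9, -0.8]
width: 0.005
gripper_force: 5.8
```

Request:
arm_command --targets '[[[-0.015,0,0,0,0,0],[-0.025,0,0,0,0,0],[0,0,-0.05,0,0,0],[0,0,-0.05,0,0,0],[0,0,-0.05,0,0,0],[0,0,-0.05,0,0,0],[0,0,-0.02,0,0,0],[0,0,0,0,0,0]]]'

```text
clock: 8.3
position: [0.5364, -0.0758, 0.2641]
ee_rot: [1.939, 2.469, 0.004]
force: [-0.0, 0.3, -1.0]
width: 0.009
gripper_force: 0.0
```

Request:
arm_command --targets '[[[0,0,0,0,0,-0.157],[0,0,0,0,0,-0.157],[0,0,0,0,0,-0.157],[0,0,0,0,0,-0.157],[0,0,0,0,0,-0.157],[0,0,0,0,0,-0.157],[0,0,0,0,0,-0.157],[0,0,0,0,0,-0.157],[0,0,0,0,0,-0.157],[0,0,0,0,0,-0.157]]]'

```text
clock: 9.55
position: [0.5348, -0.0755, 0.261]
ee_rot: [0.381, -3.115, -0.001]
force: [-0.9, 0.1, 0.0]
width: 0.004
gripper_force: 0.0
```

```bash
python3 m.py
python3 - <<'E'
import json
json.dump(dict(o=[0.5547,0.0810],x=[0.9719,0.2353],y=[-0.2353,0.9719]),open('fx.json','w'))
E
python3 to.py 41 0 260
python3 - <<'E'
from h import *
im=grab('scene'); cv2.imwrite('pics/s2.png',cv2.resize(im['pixels'][150:300,170:430,::-1],None,fx=3,fy=3))
E
```

```text
bench z 0.001129782455143502 0.0010679118673463384 R [[0.029, -0.992, 0.12], [-0.999, -0.031, -0.008], [0.012, -0.119, -0.993]]
plate height 0.015725296347205875
rect (559.4170532226562, 41.28230285644531) (190.37124633789062, 339.9827880859375) 13.629875183105469
[[ 0.4269  0.1841]
 [ 0.507  -0.1464]
 [ 0.692  -0.1015]
 [ 0.6119  0.2289]]
blue 42 [0.47295775 0.17064376 0.07524665] 1.0016819474292353
origin [0.55485029 0.08133408] x [0.9718383 0.2356489] y [-0.2356489  0.9718383] yaw 0.23788622
blue F [[-0.084, 0.0784, 0.0485], [-0.0593, 0.1108, 0.0518], [-0.029, 0.115, 0.2265]]
tube F [[-0.0703, -0.0647, 0.0378], [-0.0559, 0.0189, 0.042], [-0.0409, 0.0884, 0.0456]]
grip F [[0.0436, -0.0069, 0.0057], [0.0745, 0.0025, 0.1435], [0.172, 0.1222, 0.1843]]
tape [[-0.064, 0.186, 0.014], [-0.033, 0.202, 0.058], [-0.003, 0.226, 0.064]]
off [[0.117, -0.145, 0.012], [0.144, -0.121, 0.046], [0.165, -0.095, 0.063]]
mag [[0.161, 0.074, 0.012], [0.19, 0.12, 0.016], [0.228, 0.173, 0.021]]
t 9.6 now F mm [ -56.2 -147.5  261.1] toolF axes [[-1.0, -0.014, 0.003], [-0.014, 1.0, 0.001], [-0.003, 0.001, -1.0]]
force F [-0.4  0.1 -0.9] q [-0.21  0.29  0.33  1.78 -0.1   1.1   1.97] w 0.0
shift in tool mm [-99.1 146.2   1. ] world [0.595 0.091 0.26 ]
tool x -> 1 x rotvec [ 4.000e-03  2.000e-03 -3.128e+00] then shift [  97.2 -147.5    1.1]
tool x -> -1 x rotvec [ 0.001 -0.003  0.014] then shift [-97.2 147.5   1.1]
tool x -> 1 y rotvec [-1.000e-03 -3.000e-03  1.584e+00] then shift [147.5  97.2   1.1]
tool x -> -1 y rotvec [ 3.000e-03 -1.000e-03 -1.557e+00] then shift [-147.5  -97.2    1.1]
```

View pics/s2.png

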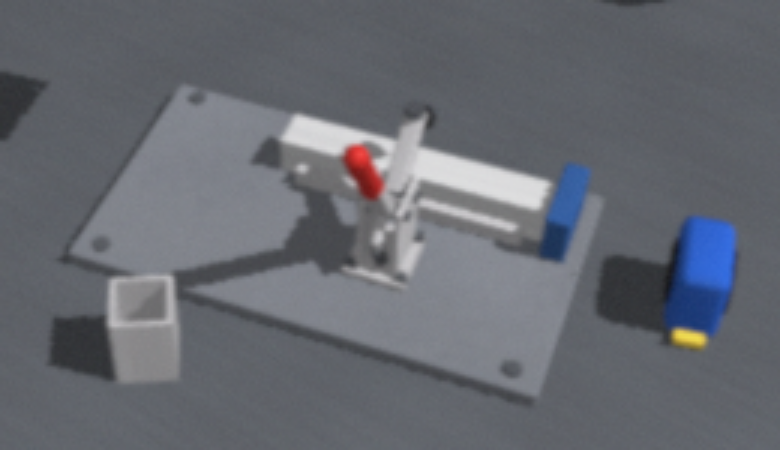

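Request:
arm_command --targets '[[[-0.025,0.036,0,0,0,0],[-0.025,0.037,0,0,0,0],[-0.025,0.037,0,0,0,0],[-0.024,0.036,0,0,0,0.014],[0,0,0,0,0,0]]]'

```text
clock: 10.28
position: [0.5973, 0.0942, 0.2609]
ee_rot: [0.355, -3.119, -0.003]
force: [-1.0, -0.1, -1.1]
width: 0.006
gripper_force: 0.0
```

```bash
python3 to.py 41 0 187|head -3
python3 - <<'E'
from h import *; import json
f=json.load(open('fx.json')); o,x,y=[np.array(f[k]) for k in 'oxy']
im=grab('scene'); P=cloud(im)[150:300,170:430]; Fx=(P[...,:2]-o)@x; Fy=(P[...,:2]-o)@y
m=(abs(P[...,2]-.042)<.006)&(abs(Fx+.055)<.013)&(Fy<.099); q=Fy[m]; print('tube y',np.percentile(q,[0,.5,1,50,99,100]),m.sum())
hsv=cv2.cvtColor(im['pixels'],cv2.COLOR_RGB2HSV)[150:300,170:430]
b=(hsv[...,0]>100)&(hsv[...,0]<125)&(hsv[...,1]>150)&(Fy<.13)&(Fy>.08)
print('blue',np.percentile(Fy[b],[1,50,99]))
E
```

```text
t 10.28 now F mm [ 44.5   2.8 260.9] toolF axes [[-1.0, 0.011, 0.002], [0.011, 1.0, 0.002], [-0.002, 0.002, -1.0]]
force F [-1.   0.1 -1.1] q [-0.44  0.39  0.27  1.62 -0.12  1.15  1.66] w 0.01
shift in tool mm [ 3.3 -3.  73.9] world [0.595 0.091 0.187]
tube y [-0.09822926 -0.09764374 -0.09616261  0.01765315  0.09713299  0.09868036] 690
blue [0.10357069 0.11109353 0.11908823]
```

Request:
arm_command --targets '[[[0.003,-0.003,0.025,0,0,-0.011],[0,0,0.025,0,0,0],[0,0,0.024,0,0,0],[0,0,0,0,0,0],[-0.0065,0,0.0035,0,0,0],[-0.0065,0,0.0035,0,0,0],[0,0,0,0,0,0]]]'

```text
clock: 11.2
position: [0.6086, 0.089, 0.182]
ee_rot: [-0.368, 3.119, -0.0]
force: [-0.4, 0.4, 0.6]
width: 0.001
gripper_force: 0.3
```

```bash
python3 to.py 69.2 0 170.7|head -3
```

```text
t 11.2 now F mm [ 54.2  -4.9 182. ] toolF axes [[-1.0, 0.003, -0.001], [0.003, 1.0, -0.0], [0.001, -0.0, -1.0]]
force F [-0.3  0.5  0.6] q [-0.41  0.48  0.26  1.69 -0.14  0.99  1.7 ] w 0.0
shift in tool mm [-14.9   4.9  11.3] world [0.622 0.097 0.171]
```

Request:
arm_command --targets '[[[-0.0075,0.005,0.005,0,0,0],[-0.0075,0,0.005,0,0,0],[-0.0067,0,0.0057,0,0,0],[-0.0067,0,0.0057,0,0,0],[0,0,0,0,0,0]]]'

```text
clock: 11.82
position: [0.6345, 0.0997, 0.1606]
ee_rot: [0.367, -3.12, 0.001]
force: [-3.7, -2.6, 5.9]
width: 0.005
gripper_force: 3.8
```

```bash
python3 to.py 93.6 0 145.9|head -3
python3 - <<'E'
from h import *
im=grab('scene'); cv2.imwrite('pics/s3.png',cv2.resize(im['pixels'][110:300,170:430,::-1],None,fx=3,fy=3))
E
```

```text
t 11.82 now F mm [ 82.   -0.6 160.6] toolF axes [[-1.0, 0.003, 0.0], [0.003, 1.0, -0.001], [-0.0, -0.001, -1.0]]
force F [-4.2 -1.7  5.9] q [-0.41  0.54  0.25  1.64 -0.15  0.98  1.7 ] w 0.01
shift in tool mm [-11.6   0.6  14.7] world [0.646 0.103 0.146]
```

View pics/s3.png

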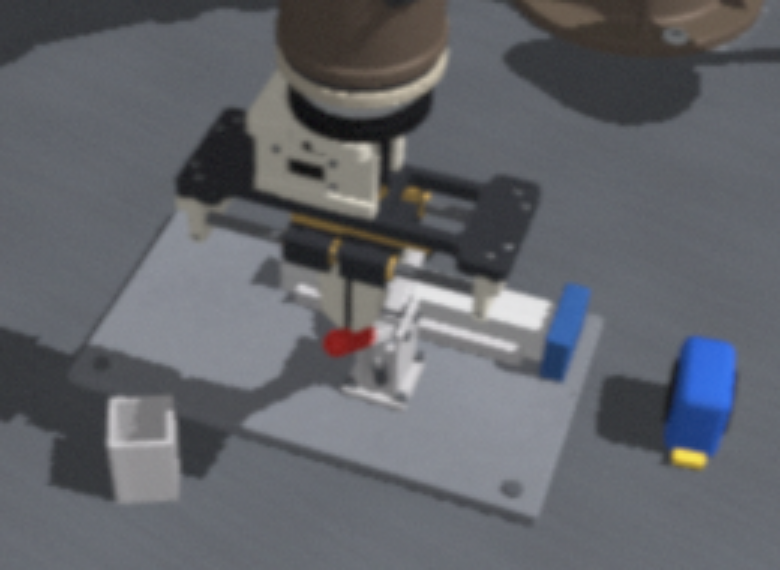

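The fingertips at (350,330) are pressing the red grip at (350,343) down. The force is about 7 N, square to the handle, as expected. I continue along the arc.

Request:
arm_command --targets '[[[-0.0056,0,0.007,0,0,0],[-0.0056,0,0.007,0,0,0],[-0.0044,0,0.0076,0,0,0],[-0.0044,0,0.0076,0,0,0],[0,0,0,0,0,0]]]'

```text
clock: 12.5
position: [0.6534, 0.1056, 0.1301]
ee_rot: [0.369, -3.119, -0.0]
force: [-0.3, -0.7, 0.3]
width: 0.008
gripper_force: 0.0
```

Request:
arm_command --targets '[[[-0.003,0,0.0082,0,0,0],[-0.003,0,0.0082,0,0,0],[-0.001,0,0.008,0,0,0],[0,0,0,0,0,0],[0,0,0,0,0,0]]]'

```text
clock: 13.12
position: [0.6606, 0.1067, 0.1068]
ee_rot: [-0.368, 3.12, -0.0]
force: [-0.0, 0.4, -0.8]
width: 0.006
gripper_force: 0.0
```

```bash
python3 to.py 111 0 97|head -3
python3 - <<'E'
from h import *
im=grab('scene'); cv2.imwrite('pics/s4.png',cv2.resize(im['pixels'][110:300,170:430,::-1],None,fx=3,fy=3))
E
```

```text
t 13.12 now F mm [1.090e+02 1.000e-01 1.068e+02] toolF axes [[-1.0, 0.002, -0.0], [0.002, 1.0, -0.0], [0.0, -0.0, -1.0]]
force F [ 0.1  0.4 -0.8] q [-0.39  0.64  0.23  1.62 -0.18  0.91  1.72] w 0.01
shift in tool mm [-2.  -0.1  9.8] world [0.663 0.107 0.097]
```

View pics/s4.png

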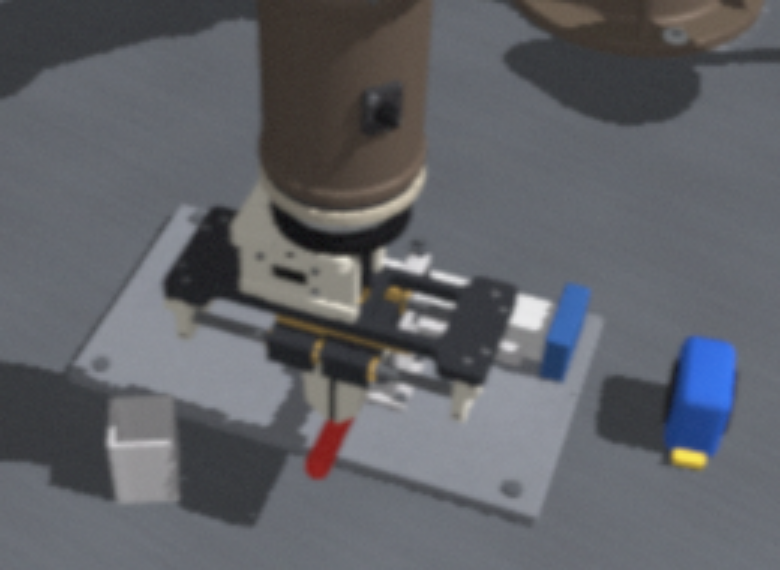

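The handle now points along +x (grip at (328,450)) and the contact force is zero, so it appears to have snapped. I back off upwards and check.

Request:
arm_command --targets '[[[0,0,-0.03,0,0,0],[0,0,-0.05,0,0,0],[0,0,-0.05,0,0,0],[0,0,-0.04,0,0,0],[0,0,0,0,0,0],[0,0,0,0,0,0]]]'

```text
clock: 13.92
position: [0.6603, 0.1067, 0.2765]
ee_rot: [0.368, -3.12, -0.0]
force: [0.4, -0.1, -1.2]
width: 0.007
gripper_force: 0.0
```

Run:
```python
from h import *; import json
f=json.load(open('fx.json')); o,x,y=[np.array(f[k]) for k in 'oxy']
print(arm.observe()['clock'],arm.observe()['force'])
im=grab('scene'); cv2.imwrite('pics/s5.png',cv2.resize(im['pixels'][110:300,170:430,::-1],None,fx=3,fy=3))
P=cloud(im); Fx=(P[...,:2]-o)@x; Fy=(P[...,:2]-o)@y
hsv=cv2.cvtColor(im['pixels'],cv2.COLOR_RGB2HSV)
r=((hsv[...,0]<8)|(hsv[...,0]>172))&(hsv[...,1]>150)&(abs(Fy)<.03)&(Fx>.05)&(Fx<.18)&(P[...,2]>.04)
q=np.stack([Fx,Fy,P[...,2]],-1)[r]; print('grip',len(q),np.percentile(q,[2,50,98],0).round(4).tolist())
for a in (.08,.1,.12,.14): k=abs(q[:,0]-a)<.006; print(a,k.sum(),np.percentile(q[k][:,2],95) if k.any() else None)
m=(abs(P[...,2]-.042)<.006)&(abs(Fx+.055)<.013)&(Fy<.099); print('tube y',np.percentile(Fy[m],[0,.5,1,50,99,100]),m.sum())
```

```text
13.925 [ 0.41632484 -0.09762562 -1.19339272]
grip 251 [[0.0792, -0.0041, 0.0708], [0.1177, 0.0029, 0.0762], [0.1502, 0.0088, 0.0791]]
0.08 25 0.07892583845152686
0.1 35 0.0793093141557235
0.12 40 0.0784907705170311
0.14 46 0.07899502409593115
tube y [-0.09850743 -0.09797064 -0.0965107   0.01214302  0.09718301  0.09894791] 743
```

View pics/s5.png

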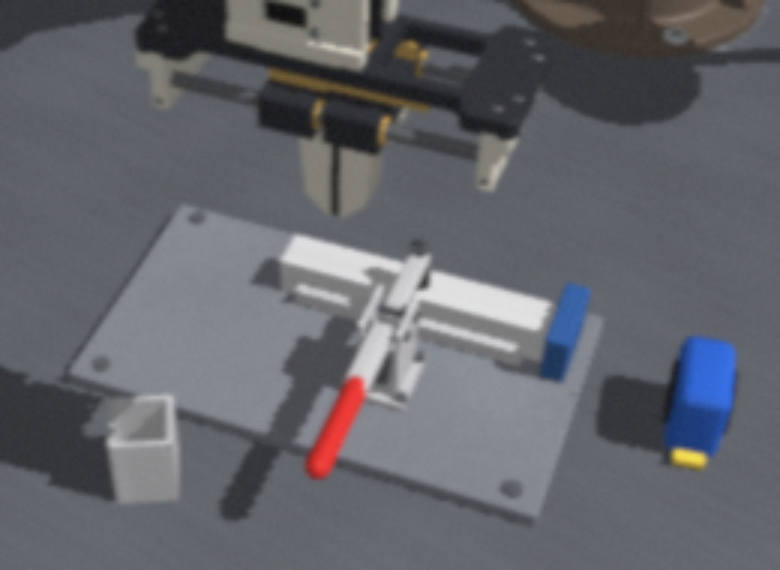

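The grip is level: its top is at 79 mm along its whole length, against 78 mm expected plus a bench offset of about 1 mm. The tube is home, the clamp arm is down and the robot is clear.

```bash
python3 -c "
from cell import arm
print(arm.sign_off())"
```

```text
the job is handed in; nothing more can be done
None
```

I pushed the tube home against the blue stop and pushed the clamp handle over into lock. The bystanders were left alone and the job is handed in at about 14 s; the tip's pressure on the tube was not measured, only seen in the picture with the arm down, and no verdict came back.

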